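# Four soap balls from the shower dispenser

### The arm

A 7-joint arm with a two-finger parallel gripper is mounted at the origin on the work surface. World frame = base frame: x ahead of the robot, y to its left, z up, the work surface at z = 0. Lengths are in m, angles in rad, forces in N, time in s.
With the tool pointing down it reaches from about 0.4 to 0.85 m from the base axis. Payload 10.4 kg.
Tool frame: the origin (TCP) lies between the finger pads; the fingertips stand ahead of it and the grasp point (between the pads) lies 5 mm behind it (manip.tip_extent is the z of the fingertips in the tool frame, in m); z points along the fingers, y is the line along which they close (so a half turn about z gives the same grasp; the last joint's range is limited). The gripper opens to 85 mm and grips with 20 to 120 N. Pads are 22 mm wide; open, the fingers measure 114 mm over their backs; the gripper's body (76 mm by 85 mm) begins 54 mm behind the grasp point. The pads swing forward as they close: fully open they stand 13 mm farther back than shut.
Start: joints at [-1.372, 0.332, -0.065, 1.46, 0.022, 1.35, -0.088], TCP at [0.137, 0.61, 0.245] pointing down, gripper open.
Joint ranges: [-2.6, 2.6], [-0.5, 2.12], [-1.47, 1.34], [0.16, 2.42], [-1.27, 4.41], [0.06, 2.06], [-2.6, 2.6]. Speed limits (rad/s): [2.22, 2.22, 2.79, 2.79, 3.14, 3.14, 3.14].

### API

Orientations are given as a unit quaternion [x, y, z, w].
In Python, from workcell import status, viewer, manip gives the robot as it stands.
- The arm moves only by the tool play_rows, never from a script. Its argument "plan" is one flat list of numbers, 7 for each row, row after row: the turn, a rotation vector about the tool's x, y, z in degrees, then the shift along the tool's x, y, z in m, then the opening, from 0 (shut) to 1 (fully open). In form: [ax, ay, az, dx, dy, dz, grip, ax, ay, az, dx, dy, dz, grip, ...]. A call has 1 to 20 rows; each row is the pose to reach, as a shift and turn from the pose commanded when the call began, along the tool's axes at that moment; what a row does not reach only later rows make up. A row lasts 1/8 s, in which the tool goes at most 62.5 mm and 10.7 degrees, less where a joint would pass 70% of its speed; a pose out of reach is approached as far as the arm can. A call with a gripper value outside its range is refused whole. The fingers move at their own pace and stop on an object; "squeeze" is the grip in N (left out, the last holds). Time passes only in rows, so rows that repeat a pose let the fingers close. It gives the time, the measured TCP pose, the force, the opening and the grip force at its end, in the units of the state.
- status.get_obs(): the state, without advancing time (a new reading comes with each control period).
- viewer.camera(name): name is "scene" or "top"; returns the picture (384x512x3 uint8, red, green, blue); there is no depth.
- viewer.camera_model(name): a dict with "fx", "fy", "cx", "cy" (pixels), "D" ([k1, k2, p1, p2, k3] as OpenCV has them; the pictures are not rectified), "R" (3x3) and "t" (3): a world point X has camera coordinates R X + t. Camera axes: x right, y down, z forward; pixel columns grow to the right and rows downward; lengths in m; the calibration is good to about 2 mm. A picture is of the moment at which its call begins. camera_model takes no time and is no camera call.
- manip.hand_in(): hands the job in; it is judged then, once.
The state is a dict: "clock": time; "joint_pos": joint angles; "joint_velocities": joint speeds; "tau": joint torques, N m; "position": TCP position; "ee_rot": TCP orientation; "ft_force": force on the tool from outside, world axes, zero at the start; "torque": the same for the moment, N m; "grip_width": opening from 0.0 (shut) to 1.0 (fully open); "grasp_force": force on a finger pad.
Only numpy, scipy, OpenCV 4.12 (cv2) and the standard library are available. Lean on these libraries where they do the work, as an engineer would, in place of code of your own. Each camera call takes 0.05 s, during which the arm holds its last target. There are 200 camera calls.

### The job

First clear the way: stand the tumbler that covers the dispenser's knob mouth down on the wooden tray, and take every cork block out of the terracotta dish and lay it on the floor of the tray too. Then turn the paddle knob clockwise exactly four clicks, so that four soap balls roll into the dish and the others stay in the dispenser. Do not shove the pump bottle or the comb about; leave all at rest.

Things in the scene. Friction and masses are not known exactly. Their poses are not given: they have to be found in the camera images.
- knob (a joint): paddle knob's angle, rad: 0 at the start, grows turning clockwise seen from above. Eight clicks a turn: it rests every 0.785 rad (0, 0.785, 1.571, 2.356, 3.142 ..); past half-way it falls on into the next place by itself, short of that it falls back. Turning takes about 0.15 N m
- knob_grip (a point): red paddle knob on the dispenser's lid, on a vertical axis: an upright flat bar 56 mm long, 14 mm thick. This point: on the axis, 27 mm above the lid; the bar's top is 13 mm above it, its lower edge 4 mm above the lid. x lies along the bar and turns with it (at knob angle 0 it is the dispenser's x); white mark on the -x end. An upturned tumbler hides it at the start
- lid_center (a point): centre of the top of the dispenser's round clear lid, 162 mm in diameter, 196 mm above the bench, on the knob's axis; blue dots at 45 degree steps. Axes as the dispenser's
- dispenser: dispenser fixed to the bench: white column, square white deck 170 mm wide, 145 mm up, and on it a round clear drum with a grey paddle wheel of eight pockets and six soap balls. Each click brings the next ball over a hole; it rolls down a blue chute into the dish. Origin: on the bench below the knob's axis; -x points along the chute to the dish
- chute_lip (a point): end of the blue chute over the dish, 140 mm from the knob's axis, 50 mm above the bench; the chute is 52 mm wide, with sides 14 mm high, and rises towards the dispenser
- dish: rectangular terracotta dish fixed to the bench at the chute's lip, 152 mm (its x) by 236 mm (its y), 40 mm high, walls and floor 8 mm thick; a wedge on the inside of the wall facing the chute (-x side, middle) juts 15 mm in and turns the balls aside. Origin: centre of the underside, z up
- tray: dark wooden tray fixed to the bench, 230 mm (its x) by 270 mm (its y), rim 14 mm high, walls and floor 6 mm thick. Origin: centre of the underside, z up
- tumbler_center (a point): tapered aluminium tumbler, upside down, 100 mm high, 76 mm across the open mouth below and 58 mm across the closed end on top; 110 g. This point: on its axis, half-way up (67 mm across there). z points to the closed end. At the start it stands over the paddle knob on the dispenser's lid, clear of the knob by 2 to 6 mm all round; lift it at least 50 mm straight up to free it
- cork1_center (a point): cork block, 60 mm (its x) by 36 mm (its y) by 50 mm (its z, up at the start), about 45 g; may be absent (two or three are there). This point: its centre. Starts standing in the dish, where the chute empties
- cork2_center (a point): cork block, 60 mm (its x) by 36 mm (its y) by 50 mm (its z, up at the start), about 45 g; may be absent (two or three are there). This point: its centre. Starts standing in the dish, where the chute empties
- cork3_center (a point): cork block, 60 mm (its x) by 36 mm (its y) by 50 mm (its z, up at the start), about 45 g; may be absent (two or three are there). This point: its centre. Starts standing in the dish, where the chute empties
- ball1_center (a point): hard yellow, slippery soap ball, 34 mm in diameter; this point: its centre. Number 1 in the order in which they come out (one of the first four)
- ball2_center (a point): hard yellow, slippery soap ball, 34 mm in diameter; this point: its centre. Number 2 in the order in which they come out (one of the first four)
- ball3_center (a point): hard yellow, slippery soap ball, 34 mm in diameter; this point: its centre. Number 3 in the order in which they come out (one of the first four)
- ball4_center (a point): hard yellow, slippery soap ball, 34 mm in diameter; this point: its centre. Number 4 in the order in which they come out (one of the first four)
- ball5_center (a point): hard yellow, slippery soap ball, 34 mm in diameter; this point: its centre. Number 5 in the order in which they come out (stays in the dispenser)
- ball6_center (a point): hard yellow, slippery soap ball, 34 mm in diameter; this point: its centre. Number 6 in the order in which they come out (stays in the dispenser)
- pump_center (a point): bystander: green plastic soap pump bottle, 68 mm across, 171 mm high, standing loose on the bench; this point is on its axis 85 mm up
- comb_center (a point): bystander: wooden comb lying loose on the bench, 48 mm by 150 mm (its y), 8 mm thick; this point is near its middle

How it is judged:
On the way, in this order (a step that is already met when the one before it is completed fails the run):
1. the tumbler stands mouth down in the tray and all cork blocks are in the tray, before any ball is let out (x of cork1_center in the frame of tray between -0.11 and 0.11 m and y of cork1_center in the frame of tray between -0.13 and 0.13 m and z of cork1_center in the frame of tray between 0.012 and 0.048 m and x of cork2_center in the frame of tray between -0.11 and 0.11 m and y of cork2_center in the frame of tray between -0.13 and 0.13 m and z of cork2_center in the frame of tray between 0.012 and 0.048 m and x of cork3_center in the frame of tray between -0.11 and 0.11 m and y of cork3_center in the frame of tray between -0.13 and 0.13 m and z of cork3_center in the frame of tray between 0.012 and 0.048 m and x of tumbler_center in the frame of tray between -0.105 and 0.105 m and y of tumbler_center in the frame of tray between -0.125 and 0.125 m and z of tumbler_center in the frame of tray between 0.045 and 0.066 m and angle between tumbler_center's own z axis and vertical below 0.15 rad and horizontal distance between each of ball1_center, ball2_center, ball3_center, ball4_center, ball5_center, ball6_center and lid_center below 0.08 m and height (world z) of each of ball1_center, ball2_center, ball3_center, ball4_center, ball5_center, ball6_center above 0.15 m), for 0.2 s.
2. four soap balls are in the dish (x of ball1_center in the frame of dish between -0.07 and 0.07 m and y of ball1_center in the frame of dish between -0.112 and 0.112 m and z of ball1_center in the frame of dish between 0.01 and 0.065 m and x of ball2_center in the frame of dish between -0.07 and 0.07 m and y of ball2_center in the frame of dish between -0.112 and 0.112 m and z of ball2_center in the frame of dish between 0.01 and 0.065 m and x of ball3_center in the frame of dish between -0.07 and 0.07 m and y of ball3_center in the frame of dish between -0.112 and 0.112 m and z of ball3_center in the frame of dish between 0.01 and 0.065 m and x of ball4_center in the frame of dish between -0.07 and 0.07 m and y of ball4_center in the frame of dish between -0.112 and 0.112 m and z of ball4_center in the frame of dish between 0.01 and 0.065 m), for 0.2 s.
At the end, for the whole second after the job is handed in: Balls 1 to 4 lie in the dish, 5 and 6 still in the dispenser; knob at its fourth click (3.142 rad within 0.15); tumbler mouth down (tilt under 0.15 rad) on the tray floor; every cork block present within the tray on its floor, any way up, not stacked; all at rest (all of step 2 and x of cork1_center in the frame of tray between -0.11 and 0.11 m and y of cork1_center in the frame of tray between -0.13 and 0.13 m and z of cork1_center in the frame of tray between 0.012 and 0.048 m and x of cork2_center in the frame of tray between -0.11 and 0.11 m and y of cork2_center in the frame of tray between -0.13 and 0.13 m and z of cork2_center in the frame of tray between 0.012 and 0.048 m and x of cork3_center in the frame of tray between -0.11 and 0.11 m and y of cork3_center in the frame of tray between -0.13 and 0.13 m and z of cork3_center in the frame of tray between 0.012 and 0.048 m and x of tumbler_center in the frame of tray between -0.105 and 0.105 m and y of tumbler_center in the frame of tray between -0.125 and 0.125 m and z of tumbler_center in the frame of tray between 0.045 and 0.066 m and angle between tumbler_center's own z axis and vertical below 0.15 rad and horizontal distance between each of ball5_center, ball6_center and lid_center below 0.08 m and height (world z) of each of ball5_center, ball6_center above 0.15 m and value of joint knob between 2.9916 and 3.2916 rad and linear speed of each of cork1, cork2, cork3, tumbler below 0.02 m/s and velocity of joint knob below 0.1 rad/s); the robot touches nothing.
It fails at once if the pump bottle is shoved more than 30 mm or tipped over (distance of pump_center from where it was at the start of the episode above 0.03 m or angle between pump_center's own z axis and vertical above 0.5 rad).
It fails at once if the comb is shoved more than 30 mm (distance of comb_center from where it was at the start of the episode above 0.03 m).
It fails at once if a fifth soap ball leaves the dispenser (height (world z) of any of ball5_center, ball6_center below 0.13 m).
Of cork1, cork2, cork3 only 2 to 3 are there at a start; the rules pass over those that are not, and their reading is None.
At some moment in a run one of cork1, cork2, cork3 may be knocked a few centimetres aside while the robot is not near it.
It also fails if it takes over 208 s, if anything falls off the work surface, if the arm or the gripper's body presses on something with over 40 N, if the wrist force passes 120 N, or if a joint passes its speed limit or range.

## Working session

There is one attempt and no reset: what is moved stays moved. The work goes in short steps, Python scripts to look and compute and a tool call to move; the robot and the scene stay as the last step left them, time stands still between calls to the robot, and variables do not carry over. Pictures are saved under pics/ and viewed, at most 14 in all, crops included, and the job is handed in when it is done.

Besides the shell and the picture viewer there is one more tool, called in YAML: its name, and indented under it one key for each argument. play_rows: Moves the arm, as the interface text tells. Its arguments: {"type":"object","properties":{"plan":{"type":"array","items":{"type":"number"}},"squeeze":{"type":"number"}},"required":["plan"]}

```bash
ls; mkdir -p pics; cat > h.py <<'E'
import numpy as np, cv2
from workcell import status, viewer, manip
from scipy.spatial.transform import Rotation as Rt
def ray(cam,px):
    m=viewer.camera_model(cam); K=np.array([[m['fx'],0,m['cx']],[0,m['fy'],m['cy']],[0,0,1]])
    u=cv2.undistortPoints(np.array(px,float).reshape(-1,1,2),K,np.array(m['D'],float)).reshape(-1,2)
    R=np.array(m['R']);t=np.array(m['t'])
    d=np.c_[u,np.ones(len(u))]@R; return -R.T@t,d
def onplane(cam,px,z):
    o,d=ray(cam,px); return o+d*((z-o[2])/d[:,2:3])
def proj(cam,X):
    m=viewer.camera_model(cam); K=np.array([[m['fx'],0,m['cx']],[0,m['fy'],m['cy']],[0,0,1]])
    return cv2.projectPoints(np.array(X,float).reshape(-1,3),cv2.Rodrigues(np.array(m['R'],float))[0],np.array(m['t'],float),K,np.array(m['D'],float))[0].reshape(-1,2)
def snap(cam,name):
    im=viewer.camera(cam)[:,:,::-1].copy(); cv2.imwrite(f'pics/{name}.png',im); return im
def rel(p,yaw=None):
    """tool-frame shift to world point p"""
    s=status.get_obs(); R=Rt.from_quat(s['ee_rot']); return R.inv().apply(np.array(p)-s['position'])
E
python3 - <<'E'
from h import *
a=snap('scene','s0');b=snap('top','t0')
cv2.imwrite('pics/both0.png',cv2.resize(np.hstack([a,b]),(800,300)))
s=status.get_obs();print(s)
for c in('scene','top'):
    m=viewer.camera_model(c);print(c,-np.array(m['R']).T@np.array(m['t']),m['fx'])
print(Rt.from_quat(s['ee_rot']).as_matrix().round(3),manip.tip_extent)
E
```

```text
pics
{'clock': 0.1, 'joint_pos': array([-1.37161387,  0.33278416, -0.06470672,  1.46084698,  0.02163681,
        1.34992036, -0.08850672]), 'joint_velocities': array([ 0.00048989, -0.00117453,  0.00101003, -0.00084659, -0.00067809,
        0.00190473, -0.00131919]), 'tau': array([ 1.57151309e-03, -6.26741266e+01,  4.93966439e-02, -3.92431247e+01,
        1.63520698e-02,  6.81741963e-03, -8.99382201e-06]), 'position': array([0.13742036, 0.60937789, 0.24461577]), 'ee_rot': array([ 1.10650798e-01,  9.93859146e-01, -6.30694739e-04, -2.40387371e-05]), 'ft_force': array([-0.38342304,  0.33827342, -0.07546727]), 'torque': array([-0.03667411,  0.0292719 ,  0.03862582]), 'grasp_force': 0.0, 'grip_width': 0.9959857419195237}
scene [1.08200636 0.2038894  0.90760758] 381.1743563522865
top [0.35401747 0.06175823 1.1822779 ] 352.4745557227305
[[-0.976  0.22  -0.   ]
 [ 0.22   0.976 -0.001]
 [-0.    -0.001 -1.   ]] 0.014
```

View pics/t0.png

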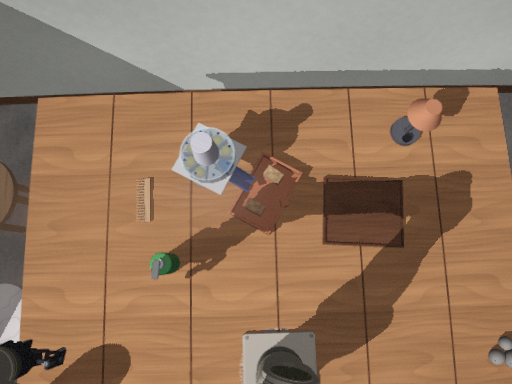

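View pics/s0.png

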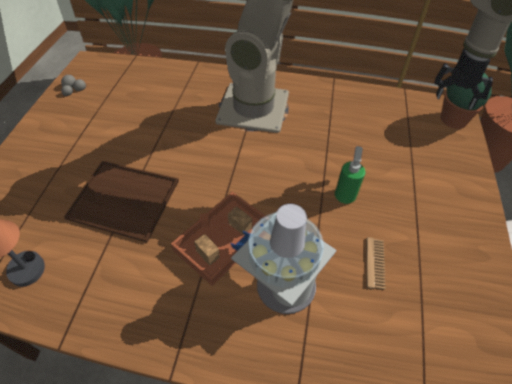

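```bash
python3 - <<'E'
import cv2,numpy as np
from h import *
b=cv2.imread('pics/t0.png')[115:250,160:310]; a=cv2.imread('pics/s0.png')[185:315,165:345]
cv2.imwrite('pics/z0.png',np.hstack([cv2.resize(b,(400,360),interpolation=3),cv2.resize(a,(400,290),interpolation=3).__class__(0) if 0 else cv2.copyMakeBorder(cv2.resize(a,(400,289),interpolation=3),0,71,0,0,0)]))
t=cv2.imread('pics/t0.png');hsv=cv2.cvtColor(t,cv2.COLOR_BGR2HSV)
def blob(m,lab,x0,y0,x1,y1,k=1):
    mm=np.zeros_like(m);mm[y0:y1,x0:x1]=m[y0:y1,x0:x1]
    cs,_=cv2.findContours(mm,0,2)
    for c in sorted(cs,key=cv2.contourArea)[::-1][:k]: print(lab,cv2.contourArea(c),cv2.minAreaRect(c),cv2.boxPoints(cv2.minAreaRect(c)).round(1).tolist())
for p in [(273,175),(255,207),(248,215),(265,195),(240,178),(204,150),(207,155),(190,165),(360,200),(330,190),(230,150)]: print(p,hsv[p[1],p[0]])
# tray dark
blob((hsv[:,:,2]<75).astype('uint8'),'tray',310,165,415,260)
# deck corners candidates: white
blob(((hsv[:,:,1]<50)&(hsv[:,:,2]>120)).astype('uint8'),'deck',165,115,255,200,2)
blob(((hsv[:,:,0]>50)&(hsv[:,:,0]<80)&(hsv[:,:,1]>120)).astype('uint8'),'pump',140,240,190,285)
E
```

```text
(273, 175) [ 15  89 180]
(255, 207) [ 14 102 110]
(248, 215) [  9 136 114]
(265, 195) [  8 122 115]
(240, 178) [123  58  93]
(204, 150) [130  11 211]
(207, 155) [133  15 122]
(190, 165) [ 30  47 153]
(360, 200) [ 11 134  61]
(330, 190) [ 11 133  65]
(230, 150) [ 29  44 152]
tray 2527.5 ((362.5, 210.5), (63.0, 79.0), 90.0) [[323.0, 179.0], [402.0, 179.0], [402.0, 242.0], [323.0, 242.0]]
deck 3047.5 ((212.90721130371094, 158.95877075195312), (70.46502685546875, 59.09314727783203), 23.96249008178711) [[168.6999969482422, 171.60000610351562], [192.6999969482422, 117.5999984741211], [257.1000061035156, 146.3000030517578], [233.10000610351562, 200.3000030517578]]
deck 0.0 ((241.0, 188.0), (0.0, 0.0), 0.0) [[241.0, 188.0], [241.0, 188.0], [241.0, 188.0], [241.0, 188.0]]
pump 79.5 ((165.30001831054688, 267.60003662109375), (12.969193458557129, 15.205260276794434), 63.43495178222656) [[155.60000610351562, 265.20001220703125], [169.1999969482422, 258.3999938964844], [175.0, 270.0], [161.39999389648438, 276.79998779296875]]
```

View pics/z0.png

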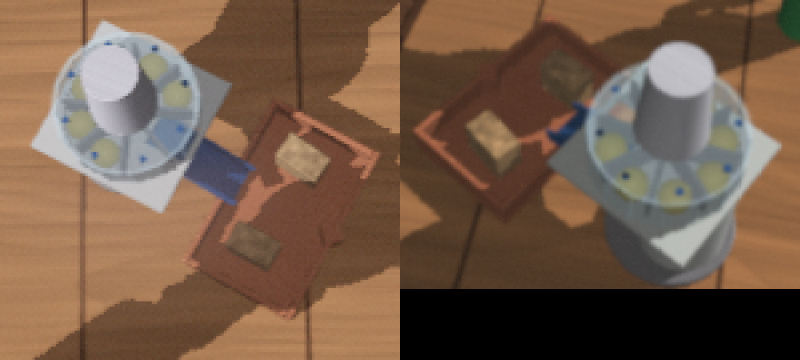

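```bash
python3 - <<'E'
from h import *
t=cv2.imread('pics/t0.png')
def show(l,P): print(l,np.asarray(P).round(3).tolist())
deck=onplane('top',[(198.3,122.5),(246.3,146.9),(220.8,194.9),(172,170.1)],.145)[:,:2]
show('deck c',deck.mean(0)); e=[deck[(i+1)%4]-deck[i] for i in range(4)]; show('len',[np.linalg.norm(v) for v in e]); show('ang',[np.degrees(np.arctan2(v[1],v[0])) for v in e])
dish=onplane('top',[(264.3,153.6),(301.8,173.9),(268.8,234.3),(230.1,213.3)],.04)[:,:2]
show('dish c',dish.mean(0)); e=[dish[(i+1)%4]-dish[i] for i in range(4)]; show('len',[np.linalg.norm(v) for v in e]); show('ang',[np.degrees(np.arctan2(v[1],v[0])) for v in e])
show('lid top',onplane('top',[(207.2,154.7)],.196)); show('lid scene',onplane('scene',[(165+ (666-400)/2.222,185+133/2.222)],.196))
show('tumb top',onplane('top',[(201.2,142)],.296)); show('tumb scene',onplane('scene',[(291.9,216.5)],.296))
hsv=cv2.cvtColor(t,cv2.COLOR_BGR2HSV);H=hsv[:,:,0].astype(int);S=hsv[:,:,1]
m=((H>=11)&(H<25)&(S<125)).astype('uint8'); poly=np.zeros_like(m); cv2.fillPoly(poly,[np.array([(264,160),(295,176),(267,226),(236,211)])],1)
m=cv2.morphologyEx(m&poly,cv2.MORPH_OPEN,np.ones((3,3)))
for c in cv2.findContours(m,0,2)[0]:
    if cv2.contourArea(c)<40: continue
    r=cv2.minAreaRect(c);q=onplane('top',cv2.boxPoints(r),.058)[:,:2];e=[q[1]-q[0],q[2]-q[1]]
    print(r); show('cork',q.mean(0)); show('len/ang',[(np.linalg.norm(v),np.degrees(np.arctan2(v[1],v[0]))) for v in e])
show('tray',onplane('top',[(324,178),(403,179),(403,245),(323,244)],.014)[:,:2])
show('pump',onplane('scene',[(347,199)],0.0)); show('comb',onplane('top',[(145,200)],.008))
E
```

```text
deck c [0.656, 0.198]
len [0.169, 0.167, 0.168, 0.17]
ang [-119.549, 151.541, 61.286, -27.994]
dish c [0.561, 0.024]
len [0.143, 0.229, 0.143, 0.231]
ang [-120.975, 149.329, 59.848, -30.736]
lid top [[0.651, 0.197, 0.196]]
lid scene [[0.663, 0.199, 0.196]]
tumb top [[0.656, 0.199, 0.296]]
tumb scene [[0.657, 0.204, 0.296]]
((254.6018829345703, 206.64649963378906), (18.914661407470703, 12.37034797668457), 28.610458374023438)
cork [0.515, 0.064]
len/ang [[0.04, -29.76], [0.061, -120.576]]
((272.6922912597656, 174.46151733398438), (19.414505004882812, 13.867504119873047), 33.690067291259766)
cork [0.62, 0.002]
len/ang [[0.047, -34.745], [0.064, -126.264]]
tray [[0.613, -0.175], [0.602, -0.447], [0.378, -0.425], [0.39, -0.158]]
pump [[0.355, 0.358, 0.0]]
comb [[0.556, 0.435, 0.008]]
```

```bash
python3 - <<'E'
from h import *
print(rel([.656,.2,.36]).round(4),rel([.656,.2,.262]).round(4))
E
```

```text
[-0.5959 -0.2854 -0.115 ] [-0.5959 -0.2853 -0.017 ]
```

play_rows:
  plan: [0,0,0,0,0,-0.06,1,0,0,0,0,0,-0.115,1,0,0,0,-0.596,-0.285,-0.115,1,0,0,0,-0.596,-0.285,-0.115,1,0,0,0,-0.596,-0.285,-0.115,1,0,0,0,-0.596,-0.285,-0.115,1,0,0,0,-0.596,-0.285,-0.115,1,0,0,0,-0.596,-0.285,-0.115,1,0,0,0,-0.596,-0.285,-0.115,1,0,0,0,-0.596,-0.285,-0.115,1,0,0,0,-0.596,-0.285,-0.115,1,0,0,0,-0.596,-0.285,-0.115,1,0,0,0,-0.596,-0.285,-0.115,1,0,0,0,-0.596,-0.285,-0.115,1,0,0,0,-0.596,-0.285,-0.115,1,0,0,0,-0.596,-0.285,-0.115,1]
  squeeze: 30

```text
clock: 2.1
position: [0.6554, 0.2021, 0.3605]
ee_rot: [0.11, 0.994, 0.0, -0.0]
ft_force: [-1.9, 1.0, 0.6]
grip_width: 0.998
grasp_force: 0.0
```

play_rows:
  plan: [0,0,0,0,0,0,1,0,0,0,0,0,0.03,1,0,0,0,0,0,0.06,1,0,0,0,0,0,0.08,1,0,0,0,0,0,0.098,1,0,0,0,0,0,0.098,1,0,0,0,0,0,0.098,0.8,0,0,0,0,0,0.098,0.7,0,0,0,0,0,0.098,0.6,0,0,0,0,0,0.098,0.5,0,0,0,0,0,0.098,0.5,0,0,0,0,0,0.098,0.5]
  squeeze: 30

```text
clock: 3.6
position: [0.6567, 0.2008, 0.2641]
ee_rot: [0.111, 0.994, 0.001, 0.001]
ft_force: [-1.3, 0.6, 5.7]
grip_width: 0.747
grasp_force: 33.3
```

play_rows:
  plan: [0,0,0,0,0,-0.01,0.5,0,0,0,0,0,-0.025,0.5,0,0,0,0,0,-0.04,0.5,0,0,0,0,0,-0.06,0.5,0,0,0,0,0,-0.08,0.5,0,0,0,0,0,-0.1,0.5,0,0,0,0,0,-0.115,0.5,0,0,0,0,0,-0.12,0.5,0,0,0,0,0,-0.12,0.5]
  squeeze: 40

```text
clock: 4.72
position: [0.6562, 0.2006, 0.3822]
ee_rot: [0.111, 0.994, 0.0, -0.0]
ft_force: [0.4, 0.2, -0.6]
grip_width: 0.737
grasp_force: 43.9
```

```bash
python3 - <<'E'
from h import *
s=status.get_obs();print(s['position'],s['grip_width'],s['ft_force'],s['joint_pos'].round(2))
a=snap('scene','s1');b=snap('top','t1')
cv2.imwrite('pics/z1.png',np.hstack([cv2.resize(b[90:240,150:310],(400,375)),cv2.resize(a[130:310,165:357],(400,375))]))
for p in ([.6,.1,.38],[.536,-.371,.30],[.536,-.371,.168]): print(rel(p).round(4))
E
```

```text
[0.65624158 0.2005637  0.38218934] 0.736707134513317 [ 0.36632658  0.19866366 -0.62772079] [-0.57  0.46  0.34  1.03 -0.15  1.67  1.07]
[ 0.0325 -0.1104  0.0015]
[-0.0088 -0.5839  0.0818]
[-0.0089 -0.5838  0.2138]
```

View pics/z1.png

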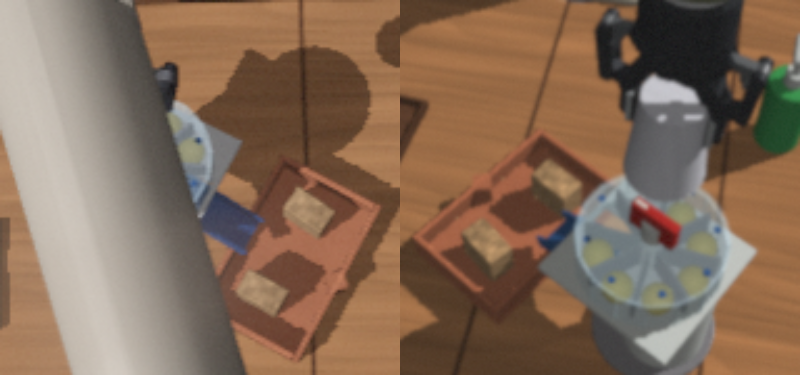

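play_rows:
  plan: [0,0,0,0,-0.02,0,0.5,0,0,0,0,-0.05,0,0.5,0,0,0,0,-0.09,0,0.5,0,0,0,0,-0.13,0,0.5,0,0,0,0,-0.17,0,0.5,0,0,0,-0.005,-0.21,0,0.5,0,0,0,-0.005,-0.25,0,0.5,0,0,0,-0.005,-0.29,0,0.5,0,0,0,-0.009,-0.33,0,0.5,0,0,0,-0.009,-0.37,0.03,0.5,0,0,0,-0.009,-0.41,0.06,0.5,0,0,0,-0.009,-0.45,0.09,0.5,0,0,0,-0.009,-0.49,0.11,0.5,0,0,0,-0.009,-0.53,0.13,0.5,0,0,0,-0.009,-0.56,0.15,0.5,0,0,0,-0.009,-0.584,0.17,0.5,0,0,0,-0.009,-0.584,0.2,0.5,0,0,0,-0.009,-0.584,0.23,0.5,0,0,0,-0.009,-0.584,0.25,0.5,0,0,0,-0.009,-0.584,0.25,0.5]
  squeeze: 40

```text
clock: 7.32
position: [0.5353, -0.3709, 0.131]
ee_rot: [0.111, 0.994, 0.0, -0.001]
ft_force: [0.4, 0.1, -0.7]
grip_width: 0.743
grasp_force: 44.1
```

```bash
python3 - <<'E'
from h import *
s=status.get_obs();print(s['position'],s['grip_width'],s['ft_force'],s['joint_pos'].round(2),s['ee_rot'])
a=snap('scene','s2');b=snap('top','t2')
cv2.imwrite('pics/z2.png',np.hstack([cv2.resize(b[90:270,220:412],(400,375)),cv2.resize(a[100:280,35:227],(400,375))]))
E
```

```text
[ 0.53530915 -0.37087615  0.13102736] 0.7428367239811917 [ 0.43372973  0.14991903 -0.70343342] [ 0.14  0.51  0.54  1.54 -0.28  1.16  2.08] [ 1.10881178e-01  9.93832821e-01  4.88279585e-04 -1.20431365e-03]
```

View pics/z2.png

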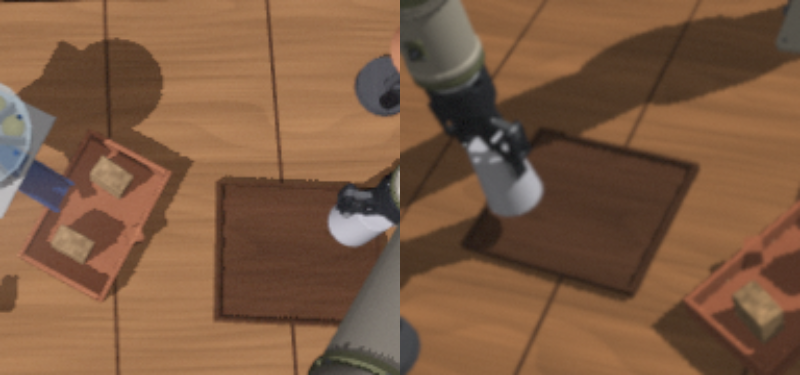

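play_rows:
  plan: [0,0,0,0,0,0.015,0.5,0,0,0,0,0,0.03,0.5,0,0,0,0,0,0.042,0.5,0,0,0,0,0,0.048,0.5,0,0,0,0,0,0.052,0.5,0,0,0,0,0,0.054,0.5,0,0,0,0,0,0.054,0.5,0,0,0,0,0,0.054,0.5]

```text
clock: 8.43
position: [0.5366, -0.3712, 0.0786]
ee_rot: [0.111, 0.994, -0.0, 0.0]
ft_force: [-0.3, -0.4, -1.4]
grip_width: 0.746
grasp_force: 44.1
```

play_rows:
  plan: [0,0,0,0,0,0.001,0.5,0,0,0,0,0,0.002,0.5,0,0,0,0,0,0.003,0.5,0,0,0,0,0,0.004,0.5,0,0,0,0,0,0.004,0.5,0,0,0,0,0,0.004,0.5]

```text
clock: 9.18
position: [0.5365, -0.3711, 0.0744]
ee_rot: [0.111, 0.994, 0.0, 0.0]
ft_force: [-0.8, 1.1, 1.3]
grip_width: 0.748
grasp_force: 44.4
```

play_rows:
  plan: [0,0,0,0,0,0,0.8,0,0,0,0,0,0,0.85,0,0,0,0,0,0,0.95,0,0,0,0,0,0,1,0,0,0,0,0,0,1,0,0,0,0,0,-0.03,1,0,0,0,0,0,-0.07,1,0,0,0,0,0,-0.11,1,0,0,0,0,0,-0.15,1,0,0,0,0,0,-0.19,1,0,0,0,0.009,0.1,-0.21,1,0,0,0,0.009,0.16,-0.21,1,0,0,0,0.009,0.2,-0.21,1,0,0,0,0.009,0.22,-0.21,1,0,0,0,0.009,0.22,-0.21,1]

```text
clock: 11.05
position: [0.577, -0.1507, 0.2842]
ee_rot: [0.108, 0.994, 0.001, 0.0]
ft_force: [-0.8, 0.1, -1.0]
grip_width: 1.002
grasp_force: 0.0
```

```bash
cat > corks.py <<'E'
from h import *
import sys
n=sys.argv[1]; t=snap('top','t'+n); a=snap('scene','s'+n)
hsv=cv2.cvtColor(t,cv2.COLOR_BGR2HSV);H=hsv[:,:,0].astype(int);S=hsv[:,:,1]
m=((H>=11)&(H<25)&(S<125)).astype('uint8'); poly=np.zeros_like(m); cv2.fillPoly(poly,[np.array([(264,160),(295,176),(267,226),(236,211)])],1)
m=cv2.morphologyEx(m&poly,cv2.MORPH_OPEN,np.ones((3,3)))
for c in cv2.findContours(m,0,2)[0]:
    if cv2.contourArea(c)<40: continue
    r=cv2.minAreaRect(c);q=onplane('top',cv2.boxPoints(r),.058)[:,:2];e=[q[1]-q[0],q[2]-q[1]]
    print('cork',np.round(r[0],1),q.mean(0).round(4),[(round(float(np.linalg.norm(v)),3),round(float(np.degrees(np.arctan2(v[1],v[0]))),1)) for v in e])
s=status.get_obs();print(s['position'].round(4),s['joint_pos'].round(2),s['ft_force'].round(1))
cv2.imwrite(f'pics/z{n}.png',np.hstack([cv2.resize(t[115:265,220:412],(512,400),interpolation=3),cv2.resize(a[170:290,150:240],(288,400),interpolation=3)]))
E
python3 corks.py 3
```

```text
cork [254.3 206.5] [0.5155 0.0649] [(0.043, -29.7), (0.063, -120.6)]
cork [272.5 174.7] [0.619  0.0024] [(0.047, -34.7), (0.064, -126.3)]
[ 0.5759 -0.155   0.2843] [-0.22  0.26  0.5   1.51 -0.13  1.4   1.63] [-1.2  0.1  0.8]
```

View pics/z3.png

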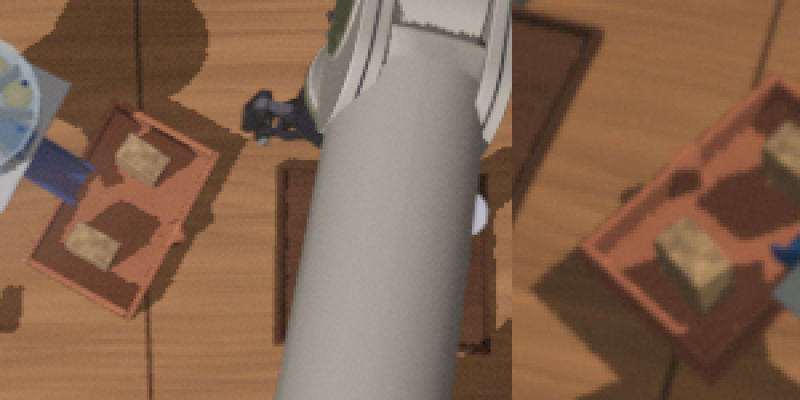

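```bash
python3 - <<'E'
from h import *
s=status.get_obs();R=Rt.from_quat(s['ee_rot']).as_matrix();az=np.degrees(np.arctan2(R[1,1],R[0,1]));print('yaz',az,'rot',az+30)
print(rel([.519,.065,.16]).round(4))
E
```

```text
yaz 77.28723435681556 rot 107.28723435681556
[0.104  0.2021 0.1243]
```

play_rows:
  plan: [0,0,10,0.01,0.02,0,0.65,0,0,20,0.03,0.06,0,0.65,0,0,30,0.05,0.1,0,0.65,0,0,40,0.07,0.14,0,0.65,0,0,50,0.09,0.17,0,0.65,0,0,60,0.104,0.202,0,0.65,0,0,70,0.104,0.202,0.02,0.65,0,0,80,0.104,0.202,0.04,0.65,0,0,90,0.104,0.202,0.06,0.65,0,0,100,0.104,0.202,0.08,0.65,0,0,107,0.104,0.202,0.1,0.65,0,0,107,0.104,0.202,0.124,0.65,0,0,107,0.104,0.202,0.124,0.65,0,0,107,0.104,0.202,0.124,0.65,0,0,107,0.104,0.202,0.124,0.65]

```text
clock: 13.02
position: [0.5197, 0.0652, 0.1614]
ee_rot: [0.865, 0.502, 0.001, 0.0]
ft_force: [-0.5, 0.5, 1.0]
grip_width: 0.653
grasp_force: 0.0
```

```bash
cat > st.py <<'E'
from h import *
import sys
s=status.get_obs();R=Rt.from_quat(s['ee_rot']).as_matrix();print(s['clock'],s['position'].round(4),s['joint_pos'].round(2),'yaz',np.degrees(np.arctan2(R[1,1],R[0,1])).round(1),'grip',s['grip_width'])
for a in sys.argv[1:]: print(a,rel(eval('['+a+']')).round(4))
E
python3 st.py .519,.065,.16 .519,.065,.036; python3 corks.py 4
```

```text
13.025 [0.5197 0.0652 0.1614] [-0.63  0.18  0.46  1.86 -0.09  1.12 -0.65] yaz -29.7 grip 0.6534929086930218
.519,.065,.16 [-0.0005 -0.0006  0.0014]
.519,.065,.036 [-0.0007 -0.0007  0.1254]
cork [265.3 193.5] [0.5581 0.0276] [(0.194, -29.8), (0.117, -121.3)]
[0.5195 0.0654 0.161 ] [-0.63  0.18  0.46  1.86 -0.09  1.12 -0.65] [-0.1  0.3  0.3]
```

View pics/z4.png

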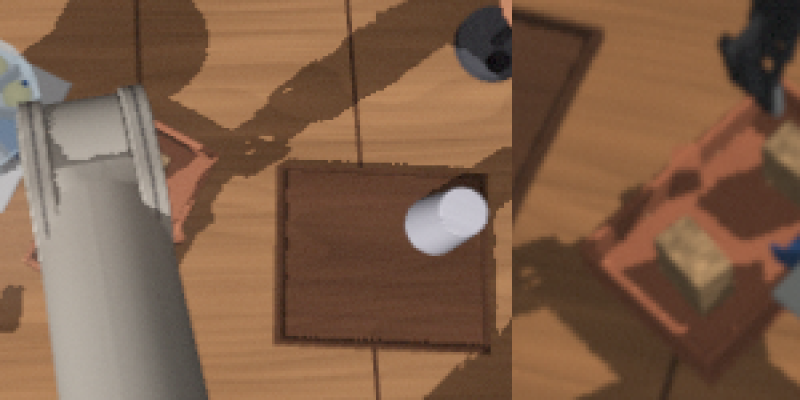

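play_rows:
  plan: [0,0,0,0,0,0.03,0.65,0,0,0,0,0,0.06,0.65,0,0,0,0,0,0.08,0.65,0,0,0,0,0,0.095,0.65,0,0,0,0,0,0.102,0.65,0,0,0,0,0,0.102,0.65,0,0,0,0,0,0.102,0.65]

```text
clock: 14.0
position: [0.5196, 0.0655, 0.059]
ee_rot: [0.865, 0.502, 0.001, 0.0]
ft_force: [0.2, -0.1, 0.3]
grip_width: 0.647
grasp_force: 0.0
```

play_rows:
  plan: [0,0,0,0,0,0.008,0.65,0,0,0,0,0,0.016,0.65,0,0,0,0,0,0.022,0.65,0,0,0,0,0,0.022,0.65,0,0,0,0,0,0.022,0.5,0,0,0,0,0,0.022,0.4,0,0,0,0,0,0.022,0.3,0,0,0,0,0,0.022,0.3,0,0,0,0,0,0.022,0.3,0,0,0,0,0,0.022,0.3]
  squeeze: 30

```text
clock: 15.25
position: [0.5193, 0.0655, 0.0366]
ee_rot: [0.865, 0.502, 0.0, -0.0]
ft_force: [-0.0, -0.1, 5.2]
grip_width: 0.419
grasp_force: 31.0
```

play_rows:
  plan: [0,0,0,0,0,-0.01,0.3,0,0,0,0,0,-0.03,0.3,0,0,0,0,0,-0.06,0.3,0,0,0,0,0,-0.09,0.3,0,0,0,0,0,-0.12,0.3,0,0,0,0,0,-0.15,0.3,0,0,0,0,0,-0.15,0.3]

```text
clock: 16.12
position: [0.5201, 0.0655, 0.1887]
ee_rot: [0.865, 0.502, 0.002, 0.0]
ft_force: [-0.3, 1.2, -1.4]
grip_width: 0.416
grasp_force: 30.5
```

```bash
python3 st.py .44,-.24,.187 .44,-.24,.035
```

```text
16.125 [0.5201 0.0655 0.1887] [-0.64  0.15  0.47  1.83 -0.07  1.18 -0.67] yaz -29.7 grip 0.41619167417201525
.44,-.24,.187 [-0.3051  0.0819  0.0009]
.44,-.24,.035 [-0.3055  0.0816  0.1529]
```

play_rows:
  plan: [0,0,0,-0.02,0.005,0,0.3,0,0,0,-0.05,0.013,0,0.3,0,0,0,-0.09,0.024,0,0.3,0,0,0,-0.13,0.035,0,0.3,0,0,0,-0.17,0.046,0,0.3,0,0,0,-0.21,0.057,0,0.3,0,0,0,-0.25,0.068,0,0.3,0,0,0,-0.285,0.077,0,0.3,0,0,0,-0.305,0.082,0,0.3,0,0,0,-0.305,0.082,0.03,0.3,0,0,0,-0.305,0.082,0.06,0.3,0,0,0,-0.305,0.082,0.09,0.3,0,0,0,-0.305,0.082,0.12,0.3,0,0,0,-0.305,0.082,0.14,0.3,0,0,0,-0.305,0.082,0.15,0.3,0,0,0,-0.305,0.082,0.152,0.3,0,0,0,-0.305,0.082,0.152,0.3,0,0,0,-0.305,0.082,0.152,0.3]

```text
clock: 18.38
position: [0.4389, -0.2404, 0.0344]
ee_rot: [0.865, 0.502, 0.0, 0.0]
ft_force: [0.0, 0.2, -0.5]
grip_width: 0.415
grasp_force: 30.9
```

play_rows:
  plan: [0,0,0,0,0,0.001,0.3,0,0,0,0,0,0.001,0.5,0,0,0,0,0,0.001,0.65,0,0,0,0,0,0.001,0.65,0,0,0,0,0,-0.03,0.65,0,0,0,0,0,-0.07,0.65,0,0,0,0,0,-0.11,0.65,0,0,0,0,0,-0.15,0.65,0,0,0,0.04,-0.02,-0.2,0.65,0,0,0,0.09,-0.05,-0.2,0.65,0,0,0,0.12,-0.075,-0.2,0.65,0,0,0,0.12,-0.075,-0.2,0.65]

```text
clock: 19.88
position: [0.4333, -0.0958, 0.2343]
ee_rot: [0.863, 0.504, 0.0, -0.0]
ft_force: [0.8, -1.4, 0.2]
grip_width: 0.645
grasp_force: 0.0
```

```bash
python3 corks.py 5;python3 st.py .624,.0015,.16
```

```text
cork [272.5 174.5] [0.6196 0.0025] [(0.046, -34.7), (0.063, -126.3)]
[ 0.4334 -0.0989  0.2343] [-0.5  -0.11  0.59  1.95  0.06  1.28 -0.45] [ 0.1 -0.2  0.1]
19.975 [ 0.4334 -0.0989  0.2343] [-0.5  -0.11  0.59  1.95  0.06  1.28 -0.45] yaz -29.7 grip 0.6537010643079957
.624,.0015,.16 [0.1816 0.1158 0.0744]
```

View pics/z5.png

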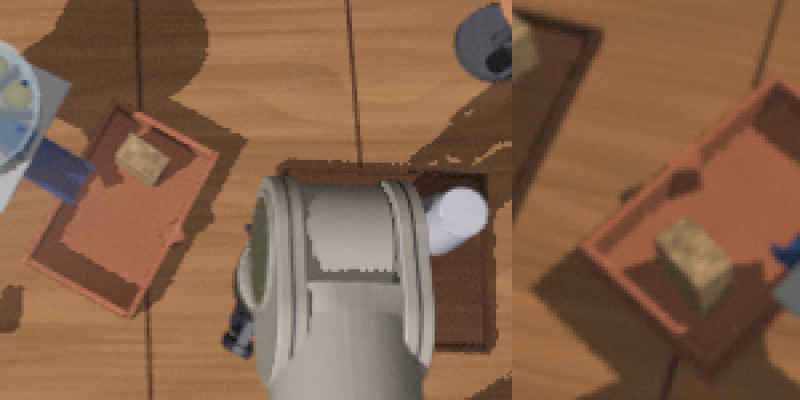

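```bash
python3 - <<'E'
from h import *
f=lambda p:((p[0]-512)/3.2+150,p[1]/3.333+170)
q=onplane('scene',[f(p) for p in [(655,245),(680,217),(732,262),(695,287)]],.058)[:,:2];print(q.round(3),q.mean(0).round(4))
# dish rim corners in the scene view: left corner (582,243) top? bottom (712,380)
print(onplane('scene',[f((582,243)),f((712,382))],.04).round(3))
g=lambda p:(p[0]/2.6667+220,p[1]/2.6667+115)
print(onplane('top',[g((118,100)),g((217,154)),g((130,318)),g((25,260))],.04)[:,:2].round(3))
print(onplane('top',[g((277,160)),g((489,176)),g((490,350)),g((275,342))],.014)[:,:2].round(3))
E
```

```text
[[ 0.626 -0.029]
 [ 0.597 -0.016]
 [ 0.627  0.035]
 [ 0.654  0.012]] [6.26e-01 5.00e-04]
[[ 0.627 -0.093  0.04 ]
 [ 0.718  0.041  0.04 ]]
[[ 0.701  0.026]
 [ 0.627 -0.095]
 [ 0.426  0.021]
 [ 0.501  0.147]]
[[ 0.623 -0.175]
 [ 0.595 -0.447]
 [ 0.374 -0.427]
 [ 0.393 -0.158]]
```

play_rows:
  plan: [0,0,0,0.05,0.03,0,0.56,0,0,0,0.1,0.06,0,0.56,0,0,1,0.14,0.09,0,0.56,0,0,2,0.1816,0.117,0,0.56,0,0,2,0.1816,0.117,0.04,0.56,0,0,2,0.1816,0.117,0.08,0.56,0,0,2,0.1816,0.117,0.12,0.56,0,0,2,0.1816,0.117,0.15,0.56,0,0,2,0.1816,0.117,0.15,0.56,0,0,2,0.1816,0.117,0.15,0.56]

```text
clock: 21.22
position: [0.626, -0.0, 0.0855]
ee_rot: [0.874, 0.487, 0.001, 0.001]
ft_force: [0.9, 0.4, 0.5]
grip_width: 0.558
grasp_force: 0.0
```

```bash
python3 st.py .625,.001,.08;python3 - <<'E'
from h import *
a=snap('scene','s6'); cv2.imwrite('pics/z6.png',cv2.resize(a[150:290,140:260],(600,600),interpolation=3)[:, :])
E
```

```text
21.225 [ 0.626  -0.      0.0855] [-0.48  0.51  0.53  1.66 -0.29  1.05 -0.42] yaz -31.8 grip 0.5579502310574611
.625,.001,.08 [ 0.0003 -0.0014  0.0055]
```

View pics/z6.png

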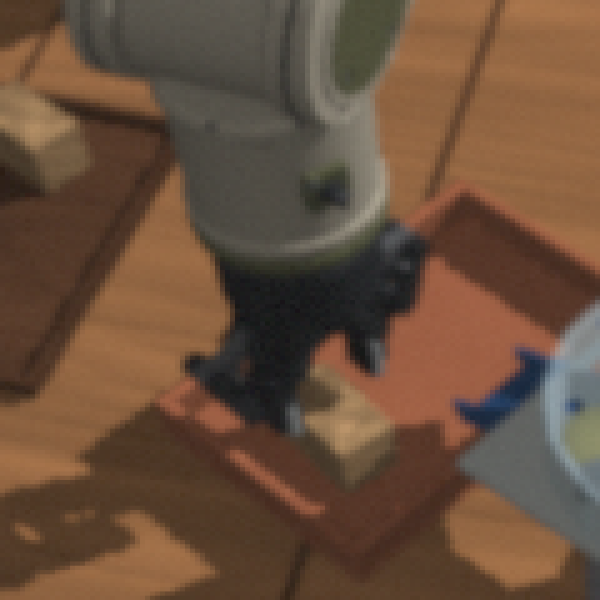

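play_rows:
  plan: [0,0,0,0,-0.001,0.01,0.56,0,0,0,0,-0.001,0.02,0.56,0,0,0,0,-0.001,0.026,0.56,0,0,0,0,-0.001,0.028,0.56,0,0,0,0,-0.001,0.028,0.56]

```text
clock: 21.9
position: [0.6243, 0.0015, 0.0562]
ee_rot: [0.873, 0.487, -0.0, -0.0]
ft_force: [0.2, 1.5, 0.1]
grip_width: 0.561
grasp_force: 0.0
```

play_rows:
  plan: [0,0,0,0,0,0.005,0.56,0,0,0,0,0,0.011,0.56,0,0,0,0,0,0.016,0.56,0,0,0,0,0,0.018,0.56,0,0,0,0,0,0.018,0.5,0,0,0,0,0,0.018,0.3,0,0,0,0,0,0.018,0.3,0,0,0,0,0,0.018,0.3,0,0,0,0,0,0.018,0.3]

```text
clock: 23.02
position: [0.6244, 0.0016, 0.0385]
ee_rot: [0.873, 0.487, 0.0, 0.0]
ft_force: [1.1, 0.0, 2.7]
grip_width: 0.428
grasp_force: 29.1
```

play_rows:
  plan: [0,0,0,0,0,-0.01,0.3,0,0,0,0,0,-0.03,0.3,0,0,0,0,0,-0.06,0.3,0,0,0,0,0,-0.1,0.3,0,0,0,0,0,-0.14,0.3,0,0,0,-0.02,0.004,-0.15,0.3,0,0,0,-0.06,0.012,-0.15,0.3,0,0,0,-0.1,0.021,-0.15,0.3,0,0,0,-0.14,0.03,-0.15,0.3,0,0,0,-0.18,0.039,-0.15,0.3,0,0,0,-0.22,0.047,-0.15,0.3,0,0,0,-0.245,0.053,-0.15,0.3,0,0,0,-0.245,0.053,-0.12,0.3,0,0,0,-0.245,0.053,-0.09,0.3,0,0,0,-0.245,0.053,-0.06,0.3,0,0,0,-0.245,0.053,-0.03,0.3,0,0,0,-0.245,0.053,-0.01,0.3,0,0,0,-0.245,0.053,0,0.3,0,0,0,-0.245,0.053,0.002,0.3,0,0,0,-0.245,0.053,0.002,0.3]

```text
clock: 25.52
position: [0.541, -0.235, 0.037]
ee_rot: [0.873, 0.487, 0.0, 0.0]
ft_force: [0.3, 0.6, -0.6]
grip_width: 0.427
grasp_force: 29.1
```

play_rows:
  plan: [0,0,0,0,0,0.001,0.3,0,0,0,0,0,0.002,0.3,0,0,0,0,0,0.002,0.5,0,0,0,0,0,0.002,0.6,0,0,0,0,0,0.002,0.6,0,0,0,0,0,-0.03,0.6,0,0,0,0,0,-0.08,0.6,0,0,0,0,0,-0.14,0.6,0,0,0,0,0,-0.2,0.6,0,0,0,0,0,-0.26,0.6,0,0,0,0.04,0,-0.3,0.6,0,0,0,0.1,0,-0.3,0.6,0,0,0,0.16,0,-0.3,0.6,0,0,0,0.2,0,-0.3,0.6,0,0,0,0.2,0,-0.3,0.6]

```text
clock: 27.4
position: [0.6469, -0.0602, 0.3349]
ee_rot: [0.872, 0.49, -0.001, -0.001]
ft_force: [0.2, -0.7, 0.2]
grip_width: 0.597
grasp_force: 0.0
```

```bash
python3 st.py .656,.2,.3; python3 corks.py 7; python3 - <<'E'
from h import *
t=cv2.imread('pics/t7.png');a=cv2.imread('pics/s7.png')
cv2.imwrite('pics/z7.png',np.hstack([cv2.resize(t[115:265,160:412],(504,300),interpolation=3),cv2.resize(a[150:300,50:190],(280,300),interpolation=3)]))
E
```

```text
27.4 [ 0.6469 -0.0602  0.3349] [-0.41  0.4   0.63  1.26 -0.23  1.55 -0.37] yaz -31.4 grip 0.596542983654237
.656,.2,.3 [ 0.227  -0.1276  0.0351]
cork [287.3 185.5] [ 0.5818 -0.0446] [(0.089, -11.6), (0.035, -101.3)]
[ 0.6456 -0.0649  0.3359] [-0.41  0.4   0.63  1.27 -0.23  1.55 -0.37] [ 0.7 -0.3  0.6]
```

View pics/z7.png

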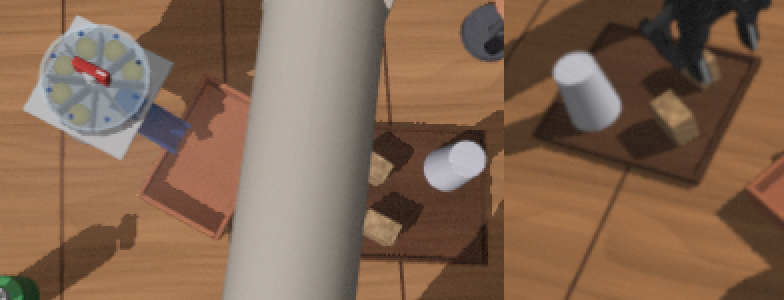

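```bash
cat > knob.py <<'E'
from h import *
def knob(n):
    for cam,(x0,y0,x1,y1) in (('top',(170,115,255,205)),('scene',(240,190,340,290))):
        t=snap(cam,('t' if cam=='top' else 's')+n)
        b,g,r=[t[:,:,i].astype(int) for i in range(3)]
        m=((r>110)&(r-g>70)&(r-b>70)).astype('uint8');mm=np.zeros_like(m);mm[y0:y1,x0:x1]=m[y0:y1,x0:x1]
        cs=cv2.findContours(mm,0,2)[0]
        if not cs: print(cam,'none');continue
        c=max(cs,key=cv2.contourArea);R=cv2.minAreaRect(c);q=onplane(cam,cv2.boxPoints(R),.233)[:,:2];e=[q[1]-q[0],q[2]-q[1]]
        print(cam,np.round(R[0],1),q.mean(0).round(4),[(round(float(np.linalg.norm(v)),3),round(float(np.degrees(np.arctan2(v[1],v[0]))),1)) for v in e])
if __name__=='__main__':
    import sys; knob(sys.argv[1])
E
python3 knob.py 8
```

```text
top [204.3 149.9] [0.6545 0.2001] [(0.017, -25.8), (0.055, -118.9)]
scene [288.4 233.5] [0.6568 0.2023] [(0.012, 157.9), (0.054, 59.1)]
```

play_rows:
  plan: [0,0,0,0.05,-0.03,0,0.4,0,0,-2,0.1,-0.06,0,0.4,0,0,-2,0.15,-0.09,0,0.4,0,0,-2,0.2,-0.11,0,0.4,0,0,-2,0.23,-0.127,0,0.4,0,0,-2,0.23,-0.127,0.03,0.4,0,0,-2,0.23,-0.127,0.03,0.4,0,0,-2,0.23,-0.127,0.03,0.4]

```text
clock: 28.6
position: [0.6589, 0.1963, 0.3078]
ee_rot: [0.865, 0.501, 0.001, 0.0]
ft_force: [-0.1, 0.8, 1.0]
grip_width: 0.402
grasp_force: 0.0
```

```bash
python3 st.py .656,.2005,.22
```

```text
28.6 [0.6589 0.1963 0.3078] [-0.7   0.49  0.53  1.19 -0.24  1.52 -0.73] yaz -29.8 grip 0.4023472106107939
.656,.2005,.22 [ 0.0021 -0.0047  0.0877]
```

play_rows:
  plan: [0,0,0,0.002,-0.0045,0,0.4,0,0,0,0.002,-0.0045,0.03,0.4,0,0,0,0.002,-0.0045,0.05,0.4,0,0,0,0.002,-0.0045,0.065,0.4,0,0,0,0.002,-0.0045,0.078,0.4,0,0,0,0.002,-0.0045,0.086,0.4,0,0,0,0.002,-0.0045,0.086,0.4,0,0,0,0.002,-0.0045,0.086,0.4]

```text
clock: 29.6
position: [0.6559, 0.2018, 0.221]
ee_rot: [0.865, 0.502, 0.0, 0.0]
ft_force: [-0.1, -0.2, -0.3]
grip_width: 0.404
grasp_force: 0.0
```

```bash
python3 st.py .656,.2005,.22
```

```text
29.6 [0.6559 0.2018 0.221 ] [-0.71  0.51  0.52  1.34 -0.25  1.35 -0.72] yaz -29.7 grip 0.4035137425679353
.656,.2005,.22 [-0.0011  0.0007  0.001 ]
```

play_rows:
  plan: [0,0,0,0,0,0,0.3,0,0,0,0,0,0,0.2,0,0,0,0,0,0,0.1,0,0,0,0,0,0,0.05,0,0,0,0,0,0,0.05,0,0,0,0,0,0,0.05]
  squeeze: 30

```text
clock: 30.35
position: [0.6576, 0.2005, 0.2217]
ee_rot: [0.865, 0.502, 0.002, 0.002]
ft_force: [7.4, -3.0, -0.4]
grip_width: 0.288
grasp_force: 29.5
```

play_rows:
  plan: [0,0,0,0,0,0,0.05,0,0,0,0,0,0,0.05,0,0,0,0,0,0,0.05]

```text
clock: 30.72
position: [0.6576, 0.2005, 0.2217]
ee_rot: [0.865, 0.502, 0.002, 0.002]
ft_force: [7.7, -2.7, 0.0]
grip_width: 0.288
grasp_force: 29.5
```

```bash
python3 st.py; python3 knob.py 9; python3 - <<'E'
from h import *
t=cv2.imread('pics/t9.png');a=cv2.imread('pics/s9.png')
cv2.imwrite('pics/z9.png',np.hstack([cv2.resize(t[115:205,160:250],(400,400),interpolation=3),cv2.resize(a[180:280,240:340],(400,400),interpolation=3)]))
print(status.get_obs()['torque'],status.get_obs()['ft_force'])
E
```

```text
30.725 [0.6576 0.2005 0.2217] [-0.71  0.51  0.52  1.34 -0.25  1.35 -0.72] yaz -29.8 grip 0.28842577576765205
top none
scene [294.3 237.8] [0.6645 0.2156] [(0.012, 149.0), (0.028, 49.8)]
[-0.56788421 -1.58584645  0.0199691 ] [ 8.39074376 -2.72040056 -0.21364798]
```

View pics/z9.png

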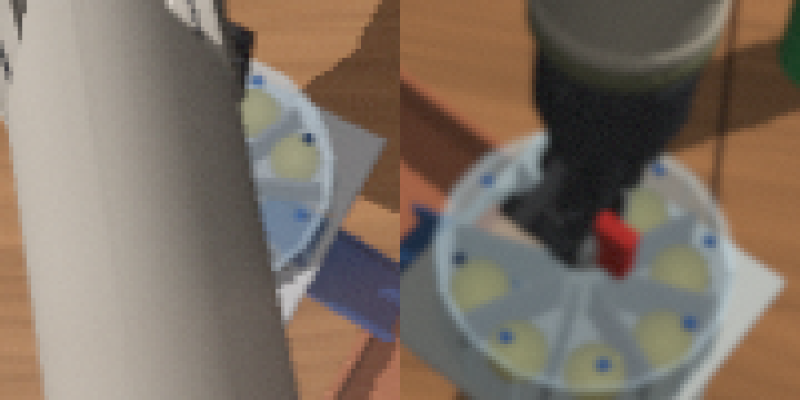

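```bash
python3 - <<'E'
from h import *
c=np.array([.656,.2015]);u=np.array([np.cos(np.radians(60.5)),np.sin(np.radians(60.5))]);v=np.array([u[1],-u[0]])
print('corners top',proj('scene',[[*(c+a*.028*u+b*.007*v),.236] for a,b in((1,1),(1,-1),(-1,-1),(-1,1))]).round(1).tolist())
for n in ('8','9'):
    t=cv2.imread(f'pics/s{n}.png');b,g,r=[t[:,:,i].astype(int) for i in range(3)]
    m=((r>110)&(r-g>70)&(r-b>70));m[:190]=0;m[290:]=0;m[:,:240]=0;m[:,340:]=0
    y,x=np.nonzero(m);print(n,x.min(),x.max(),y.min(),y.max(),len(x))
    for yy in range(y.min(),y.max()+1,3): print(yy,x[y==yy].min(),x[y==yy].max(),end='; ')
    print()
p=status.get_obs()['position'];R=Rt.from_quat(status.get_obs()['ee_rot'])
print('pads',proj('scene',[p+R.apply([0,s,.01]) for s in(-.0122,0,.0122)]).round(1).tolist())
a=cv2.imread('pics/s9.png')[195:265,255:325];b=cv2.imread('pics/s8.png')[195:265,255:325]
cv2.imwrite('pics/z9b.png',np.hstack([cv2.resize(b,(400,400),interpolation=2),cv2.resize(a,(400,400),interpolation=2)]))
E
```

```text
corners top [[296.9, 242.2], [301.0, 237.7], [279.6, 222.7], [275.5, 226.9]]
8 277 299 228 243 98
228 277 277; 231 281 289; 234 285 293; 237 290 297; 240 294 298; 243 297 297; 
9 289 298 233 244 59
233 290 292; 236 289 296; 239 292 298; 242 296 297; 
pads [[290.1, 235.3], [286.6, 239.0], [283.0, 242.7]]
```

View pics/z9b.png

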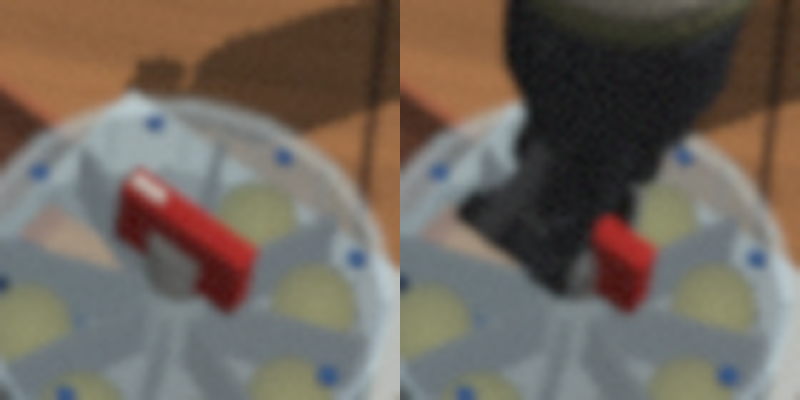

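```bash
python3 - <<'E'
from h import *
c=np.array([.656,.2015]);u=np.array([np.cos(np.radians(60.5)),np.sin(np.radians(60.5))]);v=np.array([u[1],-u[0]])
for d in (.007,.012):
  print(d,[((proj('scene',[[*(c+d*v),z]])[0]-[255,195])/.175).round().tolist() for z in(.196,.206,.216,.226,.236)])
E
```

```text
0.007 [[169.0, 282.0], [171.0, 268.0], [173.0, 254.0], [175.0, 240.0], [178.0, 226.0]]
0.012 [[161.0, 290.0], [163.0, 277.0], [165.0, 263.0], [167.0, 249.0], [169.0, 235.0]]
```

play_rows:
  plan: [0,0,0,0,0,0,0.4,0,0,0,0,0,0,0.4,0,0,0,0,0,-0.01,0.4,0,0,0,0,0,-0.018,0.4,0,0,0,0,0,-0.018,0.4,0,0,0,0,0,-0.018,0.25,0,0,0,0,0,-0.018,0.1,0,0,0,0,0,-0.018,0.05,0,0,0,0,0,-0.018,0.05,0,0,0,0,0,-0.018,0.05,0,0,0,0,0,-0.018,0.05]
  squeeze: 30

```text
clock: 32.2
position: [0.6575, 0.2005, 0.2385]
ee_rot: [0.865, 0.502, 0.002, 0.001]
ft_force: [10.4, -2.7, -1.8]
grip_width: 0.15
grasp_force: 34.6
```

```bash
python3 st.py
```

```text
32.2 [0.6575 0.2005 0.2385] [-0.71  0.51  0.52  1.31 -0.25  1.38 -0.72] yaz -29.8 grip 0.1499305315033389
```

play_rows:
  plan: [0,0,0,0,0.001,0,0.05,0,0,0,0,0.002,0,0.05,0,0,0,0,0.002,0,0.05,0,0,0,0,0.002,0,0.05]

```text
clock: 32.7
position: [0.6576, 0.2005, 0.2385]
ee_rot: [0.865, 0.502, 0.0, 0.0]
ft_force: [2.7, -1.8, 2.8]
grip_width: 0.156
grasp_force: 35.1
```

play_rows:
  plan: [0,0,4,0,0,0,0.05,0,0,9,0,0,0,0.05,0,0,14,0,0,0,0.05,0,0,19,0,0,0,0.05,0,0,24,0,0,0,0.05,0,0,29,0,0,0,0.05,0,0,34,0,0,0,0.05,0,0,39,0,0,0,0.05,0,0,43,0,0,0,0.05,0,0,45,0,0,0,0.05,0,0,45,0,0,0,0.05,0,0,45,0,0,0,0.05,0,0,45,0,0,0,0.05,0,0,45,0,0,0,0.05,0,0,45,0,0,0,0.05,0,0,45,0,0,0,0.05]

```text
clock: 34.7
position: [0.6578, 0.2005, 0.2385]
ee_rot: [0.991, 0.133, 0.001, 0.0]
ft_force: [4.5, -3.1, 2.8]
grip_width: 0.153
grasp_force: 35.1
```

```bash
python3 st.py; python3 - <<'E'
from h import *
t=snap('top','t10');a=snap('scene','s10')
def balls(t,x0,y0,x1,y1):
    h=cv2.cvtColor(t,cv2.COLOR_BGR2HSV);m=((h[:,:,0]>20)&(h[:,:,0]<36)&(h[:,:,1]>60)&(h[:,:,2]>90)).astype('uint8')
    mm=np.zeros_like(m);mm[y0:y1,x0:x1]=m[y0:y1,x0:x1]
    return [(cv2.contourArea(c),np.round(cv2.minEnclosingCircle(c)[0],0).tolist()) for c in cv2.findContours(mm,0,2)[0] if cv2.contourArea(c)>15]
print(balls(t,225,150,305,240),balls(a,165,190,265,285))
cv2.imwrite('pics/z10.png',np.hstack([cv2.resize(t[115:240,160:310],(432,360),interpolation=3),cv2.resize(a[180:310,165:297],(366,360),interpolation=3)]))
print(status.get_obs()['ft_force'],status.get_obs()['torque'])
E
```

```text
34.7 [0.6578 0.2005 0.2385] [-0.8   0.54  0.67  1.31 -0.33  1.4  -1.45] yaz -74.7 grip 0.1533153657578301
[(61.0, [268.0, 218.0])] [(23.0, [258.0, 252.0]), (87.5, [227.0, 208.0])]
[ 4.76171137 -2.50552268  1.77022959] [-0.33147269 -0.94131317  0.05265032]
```

View pics/z10.png

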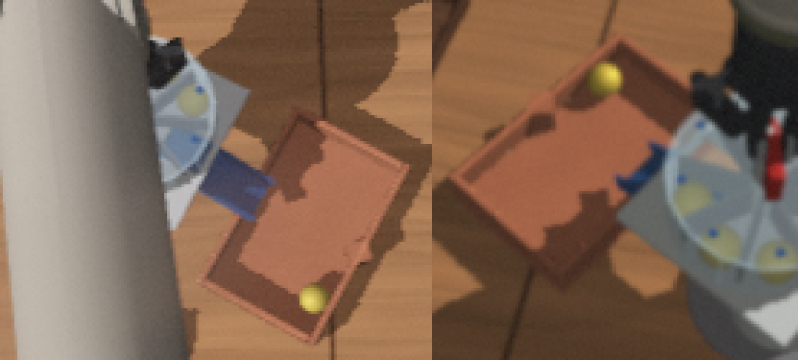

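play_rows:
  plan: [0,0,4,0,0,0,0.05,0,0,9,0,0,0,0.05,0,0,14,0,0,0,0.05,0,0,19,0,0,0,0.05,0,0,24,0,0,0,0.05,0,0,29,0,0,0,0.05,0,0,34,0,0,0,0.05,0,0,39,0,0,0,0.05,0,0,43,0,0,0,0.05,0,0,45,0,0,0,0.05,0,0,45,0,0,0,0.05,0,0,45,0,0,0,0.05,0,0,45,0,0,0,0.05,0,0,45,0,0,0,0.05,0,0,45,0,0,0,0.05,0,0,45,0,0,0,0.05]

```text
clock: 36.8
position: [0.6578, 0.2003, 0.2385]
ee_rot: [0.967, -0.256, 0.001, 0.0]
ft_force: [4.5, -3.1, 1.9]
grip_width: 0.152
grasp_force: 35.1
```

```bash
cat > balls.py <<'E'
from h import *
import sys
def balls(t,x0,y0,x1,y1):
    h=cv2.cvtColor(t,cv2.COLOR_BGR2HSV);m=((h[:,:,0]>20)&(h[:,:,0]<36)&(h[:,:,1]>90)&(h[:,:,2]>90)).astype('uint8')
    mm=np.zeros_like(m);mm[y0:y1,x0:x1]=m[y0:y1,x0:x1]
    return [(cv2.contourArea(c),np.round(cv2.minEnclosingCircle(c)[0],0).tolist()) for c in cv2.findContours(mm,0,2)[0] if cv2.contourArea(c)>15]
n=sys.argv[1];t=snap('top','t'+n);a=snap('scene','s'+n);print(balls(t,225,150,305,240),balls(a,165,190,265,285))
s=status.get_obs();print(s['ft_force'].round(1),s['torque'].round(2))
E
python3 st.py;python3 balls.py 11
```

```text
36.8 [0.6578 0.2003 0.2385] [-0.89  0.58  0.83  1.32 -0.42  1.42 -2.18] yaz -119.7 grip 0.1515978759211655
[(60.5, [267.0, 221.0]), (59.5, [272.0, 211.0])] [(183.0, [225.0, 210.0])]
[ 4.1 -2.9  2.1] [-0.47 -1.08 -0.  ]
```

play_rows:
  plan: [0,0,0,0,0,0,0.2,0,0,0,0,0,0,0.4,0,0,0,0,0,-0.02,0.4,0,0,0,0,0,-0.04,0.4,0,0,-10,0,0,-0.04,0.4,0,0,-20,0,0,-0.04,0.4,0,0,-30,0,0,-0.04,0.4,0,0,-40,0,0,-0.04,0.4,0,0,-50,0,0,-0.04,0.4,0,0,-60,0,0,-0.04,0.4,0,0,-70,0,0,-0.04,0.4,0,0,-80,0,0,-0.04,0.4,0,0,-90,0,0,-0.04,0.4,0,0,-90,0,0,-0.04,0.4]

```text
clock: 38.65
position: [0.6578, 0.2005, 0.2799]
ee_rot: [0.865, 0.502, 0.001, 0.0]
ft_force: [1.1, -0.6, 0.1]
grip_width: 0.398
grasp_force: 0.0
```

play_rows:
  plan: [0,0,-10,0,0,0,0.4,0,0,-20,0,0,0,0.4,0,0,-30,0,0,0,0.4,0,0,-40,0,0,0,0.4,0,0,-50,0,0,0,0.4,0,0,-60,0,0,0,0.4,0,0,-70,0,0,0,0.4,0,0,-80,0,0,0,0.4,0,0,-90,0,0,0,0.4,0,0,-90,0,0,0,0.4,0,0,-90,0,0,0,0.4]

```text
clock: 40.02
position: [0.6575, 0.2007, 0.2787]
ee_rot: [0.259, 0.966, 0.0, 0.0]
ft_force: [0.9, 0.7, 0.2]
grip_width: 0.402
grasp_force: 0.0
```

```bash
python3 st.py .6575,.2005,.2385; python3 knob.py 12
```

```text
40.025 [0.6575 0.2007 0.2787] [-0.54  0.46  0.26  1.23 -0.12  1.46  0.76] yaz 60.0 grip 0.40245849359002495
.6575,.2005,.2385 [-0.0001 -0.0002  0.0402]
top none
scene [285.  236.3] [0.6647 0.1965] [(0.043, 159.7), (0.017, 62.0)]
```

play_rows:
  plan: [0,0,0,0,0,0.02,0.4,0,0,0,0,0,0.032,0.4,0,0,0,0,0,0.04,0.4,0,0,0,0,0,0.04,0.4,0,0,0,0,0,0.04,0.25,0,0,0,0,0,0.04,0.1,0,0,0,0,0,0.04,0.05,0,0,0,0,0,0.04,0.05,0,0,0,0,0,0.04,0.05,0,0,0,0,0,0.04,0.05]

```text
clock: 41.38
position: [0.6574, 0.2005, 0.2391]
ee_rot: [0.257, 0.967, 0.0, 0.0]
ft_force: [-3.4, -2.7, 5.9]
grip_width: 0.15
grasp_force: 31.2
```

Well gripped; third click.

play_rows:
  plan: [0,0,4,0,0,0,0.05,0,0,9,0,0,0,0.05,0,0,14,0,0,0,0.05,0,0,19,0,0,0,0.05,0,0,24,0,0,0,0.05,0,0,29,0,0,0,0.05,0,0,34,0,0,0,0.05,0,0,39,0,0,0,0.05,0,0,43,0,0,0,0.05,0,0,45,0,0,0,0.05,0,0,45,0,0,0,0.05,0,0,45,0,0,0,0.05,0,0,45,0,0,0,0.05,0,0,45,0,0,0,0.05,0,0,45,0,0,0,0.05,0,0,45,0,0,0,0.05]

```text
clock: 43.38
position: [0.6577, 0.2006, 0.2391]
ee_rot: [0.607, 0.795, 0.0, 0.0]
ft_force: [-1.5, -1.5, 4.6]
grip_width: 0.15
grasp_force: 31.1
```

```bash
python3 st.py;python3 balls.py 13
```

```text
43.375 [0.6577 0.2006 0.2391] [-0.63  0.49  0.39  1.3  -0.18  1.38  0.02] yaz 15.3 grip 0.150470500640563
[(62.0, [266.0, 224.0]), (118.0, [273.0, 210.0])] [(282.5, [224.0, 212.0])]
[-1.5 -0.6  4.4] [-0.39  0.42  0.01]
```

play_rows:
  plan: [0,0,4,0,0,0,0.05,0,0,9,0,0,0,0.05,0,0,14,0,0,0,0.05,0,0,19,0,0,0,0.05,0,0,24,0,0,0,0.05,0,0,29,0,0,0,0.05,0,0,34,0,0,0,0.05,0,0,39,0,0,0,0.05,0,0,43,0,0,0,0.05,0,0,45,0,0,0,0.05,0,0,45,0,0,0,0.05,0,0,45,0,0,0,0.05,0,0,45,0,0,0,0.05,0,0,45,0,0,0,0.05,0,0,45,0,0,0,0.05,0,0,45,0,0,0,0.05]

```text
clock: 45.48
position: [0.6579, 0.2006, 0.2391]
ee_rot: [0.865, 0.502, 0.001, 0.0]
ft_force: [-0.6, -1.1, 6.2]
grip_width: 0.154
grasp_force: 31.1
```

```bash
python3 st.py;python3 balls.py 14
```

```text
45.475 [0.6579 0.2006 0.2391] [-0.72  0.51  0.54  1.31 -0.26  1.39 -0.72] yaz -29.7 grip 0.1541009845970808
[(177.5, [270.0, 215.0]), (56.0, [287.0, 184.0])] [(94.0, [193.0, 238.0]), (273.0, [224.0, 210.0])]
[-0.4 -1.6  5.5] [-0.47  0.16 -0.01]
```

Four balls are in the dish. Release gently, lift straight up and move clear towards the base.

play_rows:
  plan: [0,0,0,0,0,0,0.2,0,0,0,0,0,0,0.4,0,0,0,0,0,0,0.4,0,0,0,0,0,-0.03,0.4,0,0,0,0,0,-0.07,0.4,0,0,0,0,0,-0.12,0.4,0,0,0,-0.04,-0.04,-0.15,0.4,0,0,0,-0.09,-0.08,-0.15,0.4,0,0,0,-0.14,-0.12,-0.15,0.4,0,0,0,-0.19,-0.16,-0.15,0.4,0,0,0,-0.22,-0.16,-0.15,0.4,0,0,0,-0.22,-0.16,-0.15,0.4,0,0,0,-0.22,-0.16,-0.15,0.4,0,0,0,-0.22,-0.16,-0.15,0.4]

```text
clock: 47.32
position: [0.4097, 0.0896, 0.388]
ee_rot: [0.865, 0.502, -0.0, 0.0]
ft_force: [0.2, 0.2, 0.5]
grip_width: 0.401
grasp_force: 0.0
```

```bash
python3 st.py; python3 knob.py 15; python3 balls.py 15; python3 - <<'E'
from h import *
t=cv2.imread('pics/t15.png');a=cv2.imread('pics/s15.png')
cv2.imwrite('pics/z15.png',np.hstack([cv2.resize(t[105:285,130:415],(442,279)),cv2.resize(a[150:310,60:265],(357,279))]))
E
```

```text
47.325 [0.4097 0.0896 0.388 ] [-0.94 -0.23  0.5   1.72  0.11  1.62 -0.96] yaz -29.7 grip 0.4013577050426114
top [204.5 150. ] [0.6542 0.1995] [(0.017, -25.9), (0.054, -118.9)]
scene [288.1 233.2] [0.6562 0.2014] [(0.011, 159.0), (0.054, 60.4)]
[(23.5, [276.0, 206.0]), (56.0, [287.0, 184.0])] [(92.5, [192.0, 238.0]), (276.0, [224.0, 210.0])]
[ 0.4 -0.1 -0.4] [-0.    0.   -0.03]
```

View pics/z15.png

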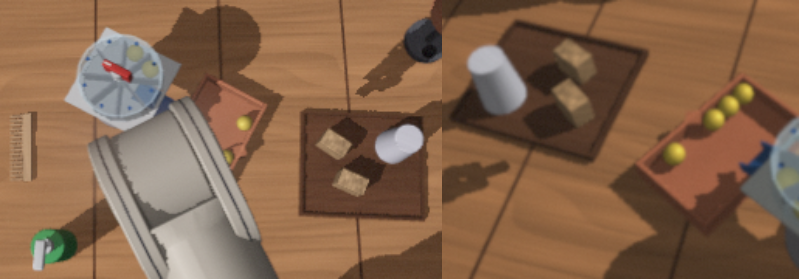

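The last picture shows four balls in the dish: three in a row at about (713–745, 92–120) and one at (675, 153). Two balls remain in the drum. The tumbler (498, 80) and both corks are separate and inside the tray. The bar is back along its original axis, half a turn on, and the pump bottle and comb look unmoved.

```bash
python3 -c "
from workcell import manip
print(manip.hand_in())"
```

```text
the job is handed in; nothing more can be done
None
```

The job is handed in: the tumbler and both cork blocks present are in the tray, the knob is at its fourth click, four balls are in the dish and two are still in the dispenser; the hand-in call returned no verdict.

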